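Tighten the purge-line compression nut: finger-tight plus a quarter turn

ROBOT

A 6-joint arm with a two-finger parallel gripper is mounted at the origin on the work surface. World frame = base frame: x ahead of the robot, y to its left, z up, the work surface at z = 0. Lengths are in m, angles in rad, forces in N, time in s.
With the tool pointing down it reaches from about 0.375 to 0.975 m from the base axis. Payload 3.8 kg.
Tool frame: the origin (TCP) lies at the very end of the fingers, on their centre line; the grasp point (between the pads) lies 19 mm behind it; z points along the fingers, y is the direction in which the jaws open and shut (so a half turn about z gives the same grasp; the last joint's range is limited). The gripper opens to 85 mm and grips with 20 to 120 N. Pads are 22 mm wide; open, the fingers measure 114 mm over their backs; the gripper's body (76 mm by 85 mm) begins 54 mm behind the grasp point. The pads swing forward as they close: fully open they stand 13 mm farther back than shut.
Start: joints at [-1.148, 0.264, 1.604, -0, 1.274, -0.037], TCP at [0.3, -0.605, 0.231] pointing down, gripper open.
Joint ranges: [-2.63, 2.63], [-0.94, 2.18], [0.31, 2.57], [-1.31, 4.45], [0, 2.66], [-2.55, 2.55]. Speed limits (rad/s): [2.57, 2.57, 3.14, 3.14, 3.14, 3.14].

INTERFACE

Orientations are given as a rotation vector (axis times angle).
In Python, from workcell import read_state, read_camera, camera_info, finish_job gives the robot as it stands. The module is installed in compiled form; this text tells all that it offers.
- The arm moves only by the tool play_rows, never from a script. Its argument "motion" is a list of rows, each a list of 5 numbers: the shift along the tool's x, y, z in units of 1000 mm (1.0 is 1000 mm), then the turn about the tool's z in units of 2 pi rad (1.0 is 2 pi rad), then the finger opening in mm, from 0 to 85.4. A call has 1 to 5 rows; each row shifts and turns the commanded pose from where the row before left it, along the tool's axes as they then stand; what a row does not reach is not made up. A row lasts 1/8 s, in which the tool goes at most 62.5 mm and 10.7 degrees, less where a joint would pass 70% of its speed; a pose out of reach is approached as far as the arm can. A call with a number of a shift or a turn outside -1 to 1 is refused whole. A call with a gripper value outside its range is refused whole. The fingers move at their own pace and stop on an object; "squeeze" is the grip in N (left out, the last holds). Time passes only in rows, so rows that do not move let the fingers close. It gives the time, the measured TCP pose, the force and the opening at its end, in the units of the state.
- read_state(): the state, without advancing time (a new reading comes with each control period).
- read_camera(name): name is "scene" or "top" or "wrist"; returns the picture (420x560x3 uint8, red, green, blue); there is no depth.
- camera_info(name): a dict with "intrinsics" (3x3 intrinsics, pixels), "pose" (4x4, takes a point from camera to world coordinates). Camera axes: x right, y down, z forward; pixel columns grow to the right and rows downward; lengths in m; the calibration is good to about 2 mm. The wrist camera is an equidistant fisheye: a pixel r from the principal point sees the ray r / f radians off the axis. A picture is of the moment at which its call begins: read the wrist's pose just before it. camera_info takes no time and is no camera call; for the wrist camera it gives the pose at the moment of the call.
- finish_job(): hands the job in, once; it reports no verdict.
The state is a dict: "time": time; "q": joint angles; "joint_vel": joint speeds; "joint_torque": joint torques, N m; "tool_pos": TCP position; "tcp_rot": TCP orientation; "wrist_force": force on the tool from outside, world axes, zero at the start; "torque": the same for the moment, N m; "width": opening from 0.0 (shut) to 1.0 (fully open).
Only numpy, scipy, OpenCV 4.12 (cv2) and the standard library are available. Lean on these libraries where they do the work, as an engineer would, in place of code of your own. Each camera call takes 0.05 s, during which the arm holds its last target. There are 200 camera calls.

TASK

On the gas manifold, screw the loose brass nut clockwise (seen from above) with the gripper fingers alone until it is finger-tight, that is, until it firmly resists; the fingers must not force it on beyond that. Then take the open-ended wrench and with it turn the nut one more quarter turn clockwise, no less and no more, without backing it off, and lay the wrench back on its blue rest and let go. Do not push on the thin tube above the nut and leave the other things on the bench where they are.

Things in the scene. Friction and masses are not known exactly. Their poses are not given: they have to be found in the camera images.
- manifold: aluminium gas manifold fixed to the bench: block 80 x 80 mm, 40 mm high, on a 120 x 80 x 8 mm foot; origin on its underside at the centre, z up. The fitting stands upright on the middle of its top face: a 24 mm thick neck from 40 to 55 mm above the bench, then the nut, then the tube.
- nut: brass hexagon compression nut, 36 mm across flats, 26 mm high (top 2.5 mm only 34 mm across flats), axis vertical, height fixed; origin at the centre of its underside, 55 mm above the bench, z up. Flats look along its own x axis and every 60 degrees from it; a red mark is on its +x flat. Clockwise from above tightens. It starts loose and turns with 0.1 N m; it stays where it is left.
- tube: thin steel tube, 12 mm across with a red cap, sticking 20 mm up out of the middle of the nut (top 102 mm above the bench); fixed, and must not be pushed (8 N at most). Origin on the fitting's axis at the top of the manifold, 40 mm above the bench.
- ferrule_snug (a joint): finger-tightness, rad. 0 until, after an unknown 0.7 to 1.7 rad of turning, the nut meets the ferrule; then it rises to 0.2 with the nut while the torque climbs from 0.12 to 0.18 N m. Finger-tight counts from 0.12. Sinks again if the nut is turned back by hand or wrench
- ferrule_bite (a joint): how far the nut has been turned past finger-tight (after ferrule_snug is at its stop of 0.2), rad: 0 at the start, a quarter turn is 1.57; it does not go back. This takes 0.45 N m and is the wrench's work
- wrench: loose steel open-ended wrench, 250 g, 9 mm thick, 225 mm long. Origin at the centre of the jaw opening, on the underside; jaw opens to its +x, handle to -x. Opening 38 mm wide (along y), prongs 10 mm wide reaching x = +19 mm, bottom of opening at x = -22.5 mm. Handle 16 mm wide, x = -31 to -205 mm; centre of mass near x = -78 mm. On the nut it has about 0.3 rad of turning slack.
- wrench_grip (a point): the point of the handle to grip, 85 mm from the jaw centre (x = -85 mm), at mid thickness, 4.5 mm above the wrench's underside
- rest: fixed tool rest: black base 130 x 70 x 4 mm with two blue bars across it (each 12 x 70 mm along x and y, top 26 mm above the bench) at x = -50 and +50 mm, clear between them. Origin at the centre of its underside. The wrench starts lying along the rest's x axis across both bars, handle to the rest's -x, its grip point about over the rest's centre.
- puck: bystander: loose aluminium disc, 40 mm across, 22 mm high, origin under its centre
- clamp: bystander: loose black clamp block 30 x 50 x 30 mm with two small metal posts on top (50 mm high in all), origin under its centre
- tray: bystander: loose yellow open tray 90 x 120 x 25 mm, origin under its centre
There are look-alikes about, which are no part of the job. What is meant by the rest is not purple, and is the larger of those in its own colour.

How it is judged:
By the outcome, as a careful person would: the job done as asked, in the order asked, and still so for the second after the job is handed in, with the robot touching nothing.
It also fails if it takes over 72 s, if anything falls off the work surface, if the arm or the gripper's body presses on something with over 40 N, if the wrist force passes 120 N, or if a joint passes its speed limit or range.

## Working session

There is one attempt and no reset: what is moved stays moved. The work goes in short steps, Python scripts to look and compute and a tool call to move; the robot and the scene stay as the last step left them, time stands still between calls to the robot, and variables do not carry over. Pictures are saved under pics/ and viewed, about 8 in all and at most 12, crops included, and the job is handed in when it is done.

Besides the shell and the picture viewer there is one more tool, called in YAML: its name, and indented under it one key for each argument. play_rows: Moves the arm, as the interface text tells. Shifts and turns lie within -1 to 1; 1 stands for 1000 mm of shift or 2 pi rad of turn. Its arguments: {"type":"object","properties":{"motion":{"type":"array","items":{"type":"array","items":{"type":"number"}}},"squeeze":{"type":"number"}},"required":["motion"]}

```bash
mkdir -p pics; python3 - <<'E'
from workcell import *
import cv2,numpy as np
s=read_state();print(s)
for n in("top","scene"):
    i=camera_info(n);print(n,np.round(i["intrinsics"],1).tolist(),np.round(i["pose"],4).tolist())
    im=read_camera(n);cv2.imwrite(f"pics/{n}0.png",im[:,:,::-1]);
print({k:np.round(v,4).tolist() if not isinstance(v,str) else v for k,v in camera_info("wrist").items()})
a=cv2.imread("pics/top0.png");b=cv2.imread("pics/scene0.png")
E
ls
```

```text
{'time': 0.0, 'q': array([-1.14789325e+00,  2.64762658e-01,  1.60538995e+00, -2.27917610e-05,
        1.27371477e+00, -3.68970467e-02]), 'joint_vel': array([-0.0004796 , -0.00203328,  0.00041944, -0.00232853, -0.00039007,
        0.00089434]), 'joint_torque': array([-4.25916887e-04, -5.15113413e+01, -3.67319798e+01, -4.41581496e-04,
        1.29539214e-02, -1.94709401e-05]), 'tool_pos': array([ 0.29923155, -0.60421901,  0.22994702]), 'tcp_rot': array([-3.05676259e+00, -7.15409244e-01,  7.18429111e-04]), 'wrist_force': array([-0.65413747, -0.74514339, -0.12824349]), 'torque': array([ 0.01868158, -0.0072205 , -0.02350439]), 'width': 1.0013701307676515}
top [[428.9, 0.0, 281.0], [0.0, 428.9, 215.0], [0.0, 0.0, 1.0]] [[-0.0134, -0.9888, 0.1487, 0.472], [-0.9996, 0.0098, -0.0248, 0.0133], [0.023, -0.149, -0.9886, 1.1712], [0.0, 0.0, 0.0, 1.0]]
scene [[395.6, 0.0, 275.4], [0.0, 395.6, 211.1], [0.0, 0.0, 1.0]] [[0.5128, 0.6528, -0.5576, 1.3198], [0.8584, -0.3782, 0.3466, -0.4289], [0.0154, -0.6563, -0.7543, 1.0096], [0.0, 0.0, 0.0, 1.0]]
{'intrinsics': [[325.1923, 0.0, 281.6602], [0.0, 325.1923, 209.9556], [0.0, 0.0, 1.0]], 'pose': [[0.4438, -0.8629, -0.2417, 0.3603], [-0.8961, -0.4281, -0.1171, -0.5734], [-0.0024, 0.2685, -0.9633, 0.3723], [0.0, 0.0, 0.0, 1.0]]}
pics
```

View pics/top0.png

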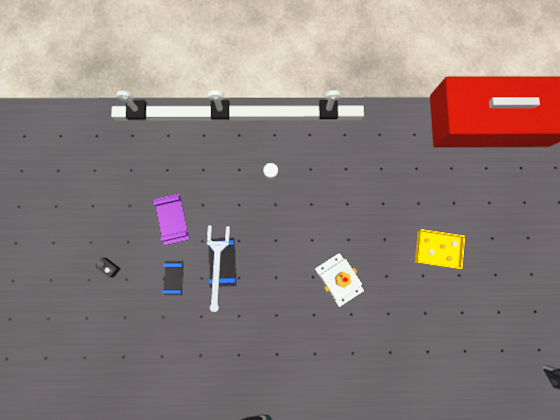

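View pics/scene0.png

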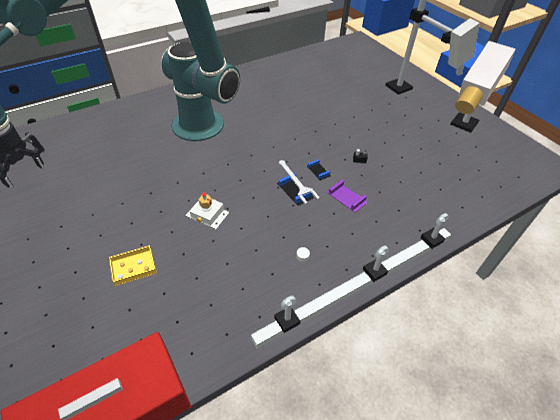

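```bash
cat > h.py <<'E'
from workcell import *
import cv2,numpy as np
from scipy.spatial.transform import Rotation as R
def ray(name,u,v,info=None):
    i=info or camera_info(name);K=np.array(i["intrinsics"]);P=np.array(i["pose"])
    x=(u-K[0,2])/K[0,0];y=(v-K[1,2])/K[1,1]
    if name=="wrist":
        r=np.hypot(x,y);s=np.sin(r)/max(r,1e-9);d=np.array([x*s,y*s,np.cos(r)])
    else: d=np.array([x,y,1.])
    return P[:3,3],P[:3,:3]@d
def onz(name,u,v,z,info=None):
    o,d=ray(name,u,v,info);return (o+d*(z-o[2])/d[2])[:2]
def proj(name,p,info):
    K=np.array(info["intrinsics"]);P=np.array(info["pose"])
    c=P[:3,:3].T@(np.array(p)-P[:3,3]);th=np.arctan2(np.hypot(c[0],c[1]),c[2]) 
    if name=="wrist": 
        q=c[:2]/np.hypot(c[0],c[1])*th
    else:q=c[:2]/c[2]
    return q*K[0,0]+K[:2,2]
def yaw(s):  # direction of tool x and y in world xy (rad)
    M=R.from_rotvec(s["tcp_rot"]).as_matrix();return np.arctan2(M[1,0],M[0,0]),M
def goto(s,p,yx): # shifts in tool axes (units of 1000mm) to point p, and turn (2pi units) to have tool x at yaw yx
    y,M=yaw(s);d=M.T@(np.array(p)-s["tool_pos"]);t=-(yx-y);t=(t+np.pi)%(2*np.pi)-np.pi
    return np.round(d,4),round(t/2/np.pi,4)
def blobs(mask,mn=8):
    n,l,st,c=cv2.connectedComponentsWithStats(mask.astype(np.uint8))
    return [(c[k].round(1).tolist(),int(st[k,4]),l==k) for k in range(1,n) if st[k,4]>=mn]
E
python3 - <<'E'
from h import *
im=cv2.imread("pics/top0.png").astype(int);B,G,Rr=im[...,0],im[...,1],im[...,2]
red=(Rr>150)&(G<70)&(B<70); blue=(B>120)&(Rr<80)&(G<140); white=(np.minimum(np.minimum(B,G),Rr)>140)
for n,m,z in(("red",red,.102),("blue",blue,.026),("white",white,.04)):
    for c,a,mm in blobs(m,6):
        if 200<c[1]<330 and c[0]<400:
            pts=np.argwhere(mm)[:,::-1].astype(np.float32);r=cv2.minAreaRect(pts)
            W=np.array([onz("top",*q,z) for q in cv2.boxPoints(r)])
            print(n,c,a,"xy",onz("top",*c,z).round(3),"corners",W.round(3).tolist())
t=im[190:330,140:400].astype(np.uint8)
cv2.imwrite("pics/c1.png",cv2.resize(t,None,fx=3,fy=3,interpolation=cv2.INTER_CUBIC))
E
```

```text
red [344.5, 279.2] 13 xy [ 0.471 -0.168] corners [[0.474, -0.165], [0.474, -0.172], [0.466, -0.172], [0.466, -0.165]]
blue [231.1, 242.1] 24 xy [0.573 0.119] corners [[0.578, 0.124], [0.578, 0.114], [0.567, 0.114], [0.568, 0.124]]
blue [173.2, 264.5] 37 xy [0.515 0.271] corners [[0.519, 0.295], [0.519, 0.251], [0.511, 0.251], [0.511, 0.295]]
blue [210.0, 280.9] 14 xy [0.471 0.174] corners [[0.476, 0.176], [0.476, 0.171], [0.465, 0.171], [0.466, 0.176]]
blue [226.9, 280.1] 84 xy [0.472 0.129] corners [[0.478, 0.15], [0.478, 0.108], [0.465, 0.108], [0.465, 0.15]]
blue [171.8, 291.6] 54 xy [0.445 0.273] corners [[0.449, 0.296], [0.448, 0.252], [0.441, 0.252], [0.441, 0.296]]
white [216.2, 264.0] 719 xy [0.514 0.156] corners [[0.617, 0.181], [0.617, 0.123], [0.394, 0.122], [0.395, 0.179]]
white [339.4, 278.9] 1243 xy [ 0.472 -0.166] corners [[0.501, -0.099], [0.545, -0.172], [0.443, -0.234], [0.4, -0.161]]
white [106.7, 269.7] 23 xy [0.503 0.439] corners [[0.504, 0.447], [0.512, 0.44], [0.502, 0.431], [0.495, 0.438]]
```

View pics/c1.png

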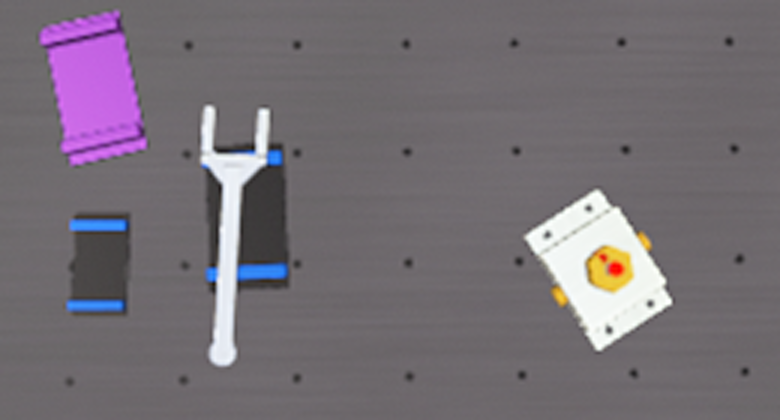

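```bash
python3 - <<'E'
from h import *
s=read_state();print(yaw(s)[0],goto(s,[.471,-.168,.2],1.23))
im=cv2.imread("pics/c1.png")
E
```

```text
0.4598052582812239 (array([ 0.3475, -0.3147,  0.0307]), np.float64(-0.1226))
```

play_rows:
  motion:
    - [0.0386, -0.035, 0.0034, 0, 85]
    - [0.0386, -0.035, 0.0034, 0, 85]
    - [0.0386, -0.035, 0.0034, 0, 85]
    - [0.0386, -0.035, 0.0034, 0, 85]
    - [0.0386, -0.035, 0.0034, 0, 85]
  squeeze: 20

```text
time: 0.72
tool_pos: [0.395, -0.3606, 0.2137]
tcp_rot: [-3.058, -0.715, 0.0]
wrist_force: [0.0, -0.4, 0.1]
width: 0.992
```

play_rows:
  motion:
    - [0.0386, -0.035, 0.0034, 0, 85]
    - [0.0386, -0.035, 0.0034, 0, 85]
    - [0.0386, -0.035, 0.0034, 0, 85]
    - [0.0386, -0.035, 0.0034, 0, 85]
    - [0, 0, 0, -0.0245, 85]

```text
time: 1.35
tool_pos: [0.4714, -0.1649, 0.1999]
tcp_rot: [-2.989, -0.961, 0.001]
wrist_force: [-0.1, -1.2, 0.2]
width: 0.995
```

play_rows:
  motion:
    - [0, 0, 0, -0.0245, 85]
    - [0, 0, 0, -0.0245, 85]
    - [0, 0, 0, -0.0245, 85]
    - [0, 0, 0, -0.0245, 85]
    - [0, 0, 0, 0, 85]

```text
time: 1.98
tool_pos: [0.4707, -0.1683, 0.2003]
tcp_rot: [-2.567, -1.809, 0.001]
wrist_force: [0.8, -0.4, 0.8]
width: 0.996
```

```bash
python3 - <<'E'
from h import *
import pickle
s=read_state();i=camera_info("wrist");im=read_camera("wrist")
print(s["tool_pos"],yaw(s)[0],s["q"],s["wrist_force"],s["torque"],s["time"])
pickle.dump((s,i,im),open("w1.pkl","wb"))
p=proj("wrist",[.471,-.168,.08],i);print(p)
cv2.imwrite("pics/w1.png",im[:,:,::-1])
u,v=map(int,p);c=im[max(v-90,0):v+90,max(u-120,0):u+120,::-1]
cv2.imwrite("pics/w1c.png",cv2.resize(c,None,fx=3,fy=3,interpolation=cv2.INTER_CUBIC));print(max(u-120,0),max(v-90,0))
E
```

```text
[ 0.47073269 -0.16829304  0.20026609] 1.2278745019273427 [-3.93171155e-01 -4.70845549e-02  2.00541450e+00 -1.61021794e-05
  1.18410777e+00 -5.02432626e-02] [ 0.84897933 -0.35785878  0.80864551] [-0.05256402 -0.04120877  0.00049579] 1.975
[282.54636413 204.69946928]
162 114
```

View pics/w1c.png

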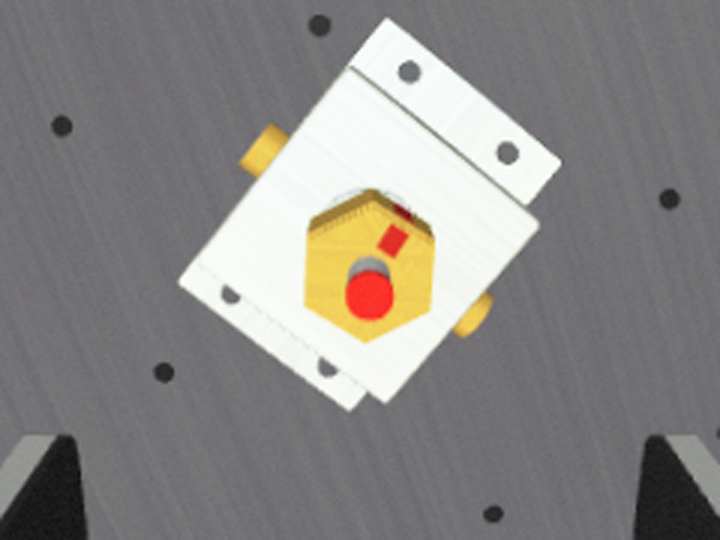

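```bash
cat > nut.py <<'E'
from h import *
def nutfit(im,i,guess,z=.081):
    I=im.astype(int);r,g,b=I[...,0],I[...,1],I[...,2]
    u0,v0=proj("wrist",[*guess,z],i)
    top=((r>195)&(g>150)&(b<130))|((r>180)&(g<90)&(b<90))
    yy,xx=np.mgrid[:420,:560];top&=np.hypot(xx-u0,yy-v0)<60
    bl=max(blobs(cv2.morphologyEx(top.astype(np.uint8),cv2.MORPH_OPEN,np.ones((3,3)))),key=lambda t:t[1])
    pts=np.argwhere(bl[2])[:,::-1]; h=cv2.convexHull(pts.astype(np.int32))[:,0]
    W=np.array([onz("wrist",*q,z,i) for q in h])*1000
    # centre & normal angle minimising spread of the three flat pairs
    from scipy.optimize import minimize
    best=None
    A=np.radians(np.arange(0,60,.25))
    ws=[]
    for a in A:
        w=[np.ptp(W@[np.cos(a+k*np.pi/3),np.sin(a+k*np.pi/3)]) for k in range(3)];ws.append(sum(w))
    a=A[np.argmin(ws)]
    D=[np.array([np.cos(a+k*np.pi/3),np.sin(a+k*np.pi/3)]) for k in range(3)]
    w=[np.ptp(W@d) for d in D];m=[((W@d).max()+(W@d).min())/2 for d in D]
    c=np.linalg.lstsq(np.array(D),np.array(m),rcond=None)[0]
    rb=[(onz("wrist",*q[0],z,i),q[1]) for q in blobs((r>150)&(g<80)&(b<80)&(np.hypot(xx-u0,yy-v0)<60),4)]
    return c,np.degrees(a),w,rb
E
python3 - <<'E'
from nut import *
import pickle
s,i,im=pickle.load(open("w1.pkl","rb"))
c,a,w,rb=nutfit(im,i,[.471,-.168]);print(c,a,w,rb)
for q,n in rb:print(np.degrees(np.arctan2(*(q*1000-c)[::-1])))
print("tool y deg",np.degrees(yaw(s)[0])-90)
p=[c[0]/1000,c[1]/1000,.052]
print(goto(s,p,np.radians(a+30)), goto(s,p,np.radians(a+90)))
E
```

```text
[ 472.82875096 -167.99150117] 38.0 [np.float64(35.23085479341606), np.float64(34.90141646812566), np.float64(34.70478575859522)] [(array([ 0.48200658, -0.16178836]), 52), (array([ 0.4708021 , -0.17416454]), 195)]
34.05408453156301
-108.17537736340861
tool y deg -19.647973267835198
(array([0.001 , 0.002 , 0.1483]), np.float64(0.0065)) (array([0.001 , 0.002 , 0.1483]), np.float64(-0.1601))
```

play_rows:
  motion:
    - [0.001, 0.002, 0.04, 0.0065, 85]
    - [0, 0, 0.045, 0, 85]
    - [0, 0, 0.04, 0, 85]
    - [0, 0, 0.028, 0, 85]
    - [0, 0, 0, 0, 60]
  squeeze: 20

```text
time: 2.65
tool_pos: [0.4707, -0.1671, 0.0451]
tcp_rot: [-2.6, -1.753, 0.006]
wrist_force: [0.6, 0.0, -0.1]
width: 0.812
```

play_rows:
  motion:
    - [0, 0, 0, 0, 42]
    - [0, 0, 0, 0, 34]
    - [0, 0, 0, 0, 30]
    - [0, 0, 0, 0, 30]
    - [0, 0, 0, 0, 30]

```text
time: 3.28
tool_pos: [0.4736, -0.1683, 0.0496]
tcp_rot: [2.603, 1.758, 0.001]
wrist_force: [-3.4, 1.8, 7.5]
width: 0.419
```

```bash
cat > st.py <<'E'
from h import *
s=read_state();print(s["tool_pos"].round(4),"yaw",round(np.degrees(yaw(s)[0]),2),"F",s["wrist_force"].round(2),"T",s["torque"].round(3),"w",round(s["width"]*85.4,1),"t",s["time"],"q",s["q"].round(2))
E
python3 st.py
```

```text
[ 0.4736 -0.1683  0.0496] yaw 68.07 F [-3.44  1.83  7.52] T [ 0.219  0.737 -0.034] w 35.8 t 3.275 q [-0.39  0.13  2.13  0.    0.88 -0.01]
```

play_rows:
  motion:
    - [0, -0.0012, -0.002, 0, 30]
    - [0, 0, 0, 0.02, 30]
    - [0, 0, 0, 0.02, 30]
    - [0, 0, 0, 0.02, 30]
    - [0, 0, 0, 0.02, 30]

```text
time: 3.9
tool_pos: [0.4741, -0.1687, 0.05]
tcp_rot: [2.957, 1.05, 0.005]
wrist_force: [6.1, -3.4, -11.0]
width: 0.419
```

```bash
python3 st.py
```

```text
[ 0.4741 -0.1687  0.05  ] yaw 39.09 F [  6.07  -3.39 -10.99] T [-0.552 -0.898  0.129] w 35.8 t 3.9 q [-0.39  0.13  2.13 -0.    0.87  0.5 ]
```

play_rows:
  motion:
    - [0, 0, 0, 0.01, 30]
    - [0, 0, 0, 0.01, 30]

```text
time: 4.15
tool_pos: [0.4743, -0.169, 0.05]
tcp_rot: [3.016, 0.865, 0.006]
wrist_force: [5.0, -3.3, -10.4]
width: 0.418
```

```bash
python3 st.py
```

```text
[ 0.4743 -0.169   0.05  ] yaw 32.01 F [  4.96  -3.31 -10.39] T [-0.653 -0.966  0.124] w 35.7 t 4.15 q [-0.39  0.13  2.13 -0.    0.87  0.62]
```

play_rows:
  motion:
    - [0.0003, 0.0005, 0.001, 0, 30]
    - [0, 0, 0, 0.01, 30]
    - [0, 0, 0, 0.01, 30]

```text
time: 4.53
tool_pos: [0.4745, -0.1692, 0.0499]
tcp_rot: [3.065, 0.675, 0.005]
wrist_force: [2.2, -3.7, -2.6]
width: 0.423
```

```bash
python3 st.py
```

```text
[ 0.4745 -0.1692  0.0499] yaw 24.84 F [ 2.21 -3.74 -2.57] T [-0.621 -0.427  0.137] w 36.1 t 4.525 q [-0.39  0.13  2.13 -0.    0.88  0.75]
```

play_rows:
  motion:
    - [0, 0.0003, 0, 0.008, 30]
    - [0, 0, 0, 0.008, 30]

```text
time: 4.78
tool_pos: [0.4745, -0.1694, 0.0499]
tcp_rot: [3.095, 0.521, 0.005]
wrist_force: [2.2, -3.2, -3.0]
width: 0.419
```

```bash
python3 st.py
```

```text
[ 0.4745 -0.1694  0.0499] yaw 19.1 F [ 2.21 -3.15 -3.03] T [-0.519 -0.407  0.127] w 35.8 t 4.775 q [-0.39  0.13  2.13 -0.    0.88  0.85]
```

Still loose (0.127 here is the loose baseline). Continue.

play_rows:
  motion:
    - [0, 0, 0, 0.01, 30]
    - [0, 0, 0, 0.01, 30]

```text
time: 5.03
tool_pos: [0.4746, -0.1697, 0.0499]
tcp_rot: [3.121, 0.325, 0.006]
wrist_force: [2.3, -4.8, -3.8]
width: 0.419
```

```bash
python3 st.py
```

```text
[ 0.4746 -0.1697  0.0499] yaw 11.89 F [ 2.27 -4.78 -3.83] T [-0.724 -0.465  0.096] w 35.8 t 5.025 q [-0.39  0.13  2.13 -0.    0.88  0.97]
```

play_rows:
  motion:
    - [0, 0.0003, 0, 0.01, 30]
    - [0, 0, 0, 0.01, 30]

```text
time: 5.28
tool_pos: [0.4747, -0.1699, 0.0499]
tcp_rot: [3.136, 0.128, 0.006]
wrist_force: [3.6, -4.6, -4.0]
width: 0.423
```

```bash
python3 st.py
```

```text
[ 0.4747 -0.1699  0.0499] yaw 4.69 F [ 3.61 -4.62 -3.98] T [-0.689 -0.387  0.148] w 36.1 t 5.275 q [-0.39  0.13  2.13 -0.    0.88  1.1 ]
```

play_rows:
  motion:
    - [0.0003, 0.0003, 0, 0.007, 30]
    - [0, 0, 0, 0.007, 30]

```text
time: 5.52
tool_pos: [0.4747, -0.1701, 0.0499]
tcp_rot: [3.139, -0.008, 0.005]
wrist_force: [1.7, -4.7, -3.2]
width: 0.418
```

```bash
python3 st.py
```

```text
[ 0.4747 -0.1701  0.0499] yaw -0.31 F [ 1.66 -4.73 -3.22] T [-0.609 -0.252  0.182] w 35.7 t 5.525 q [-0.39  0.13  2.13 -0.    0.88  1.18]
```

play_rows:
  motion:
    - [0, 0, 0, 0.005, 30]
    - [0, 0, 0, 0, 30]

```text
time: 5.78
tool_pos: [0.4747, -0.1702, 0.0499]
tcp_rot: [3.139, -0.057, 0.005]
wrist_force: [2.2, -5.7, -0.7]
width: 0.415
```

```bash
python3 st.py
```

```text
[ 0.4747 -0.1702  0.0499] yaw -2.09 F [ 2.17 -5.68 -0.69] T [-0.865 -0.298 -0.023] w 35.4 t 5.775 q [-0.39  0.13  2.13 -0.    0.88  1.22]
```

play_rows:
  motion:
    - [0, 0.0003, 0, 0.006, 30]
    - [0, 0, 0, 0.006, 30]

```text
time: 6.02
tool_pos: [0.4747, -0.1704, 0.0499]
tcp_rot: [3.134, -0.176, 0.005]
wrist_force: [1.7, -5.3, -1.3]
width: 0.418
```

```bash
python3 st.py
```

```text
[ 0.4747 -0.1704  0.0499] yaw -6.43 F [ 1.72 -5.31 -1.35] T [-0.79  -0.363  0.469] w 35.7 t 6.025 q [-0.39  0.13  2.13 -0.    0.88  1.29]
```

play_rows:
  motion:
    - [0, 0, 0, 0, 30]

```text
time: 6.15
tool_pos: [0.4747, -0.1704, 0.0499]
tcp_rot: [3.134, -0.175, 0.005]
wrist_force: [1.6, -5.2, -1.0]
width: 0.413
```

```bash
python3 st.py
```

```text
[ 0.4747 -0.1704  0.0499] yaw -6.4 F [ 1.56 -5.2  -0.99] T [-0.869 -0.351  0.212] w 35.3 t 6.15 q [-0.39  0.13  2.13 -0.    0.88  1.29]
```

play_rows:
  motion:
    - [0, 0, 0, 0, 50]
    - [0, 0, 0, 0, 85]
    - [0, 0, 0, 0, 85]
    - [0, 0, -0.02, 0, 85]
    - [0, 0, -0.04, 0, 85]

```text
time: 6.78
tool_pos: [0.471, -0.168, 0.1071]
tcp_rot: [-3.135, 0.176, 0.008]
wrist_force: [-0.4, 0.2, 0.1]
width: 0.994
```

play_rows:
  motion:
    - [0, 0, -0.045, 0, 85]
    - [0, 0, -0.045, 0, 85]
    - [0, 0, 0, 0, 85]

```text
time: 7.15
tool_pos: [0.4761, -0.1701, 0.2035]
tcp_rot: [3.134, -0.176, 0.013]
wrist_force: [-0.1, 0.0, -0.5]
width: 0.992
```

```bash
python3 st.py; python3 - <<'E'
from nut import *
import pickle
s=read_state();i=camera_info("wrist");im=read_camera("wrist")
pickle.dump((s,i,im),open("w2.pkl","wb"))
c,a,w,rb=nutfit(im,i,[.474,-.169]);print(c,a,w)
for q,n in rb:print(n,np.degrees(np.arctan2(*(q*1000-c)[::-1])))
p=proj("wrist",[.474,-.169,.08],i);u,v=map(int,p);u0,v0=max(u-80,0),max(v-70,0)
cv2.imwrite("pics/w2c.png",cv2.resize(im[v0:v+70,u0:u+80,::-1],None,fx=4,fy=4))
E
```

```text
[ 0.4761 -0.1701  0.2035] yaw -6.42 F [-0.05  0.04 -0.48] T [-0.008 -0.045  0.012] w 84.7 t 7.15 q [-0.39 -0.05  2.    0.    1.18  1.29]
[ 473.36176558 -169.2220453 ] 24.000000000000004 [np.float64(34.79881575692349), np.float64(34.08985373306396), np.float64(35.09775196978717)]
52 -39.52066456478226
188 175.38925699924673
```

View pics/w2c.png

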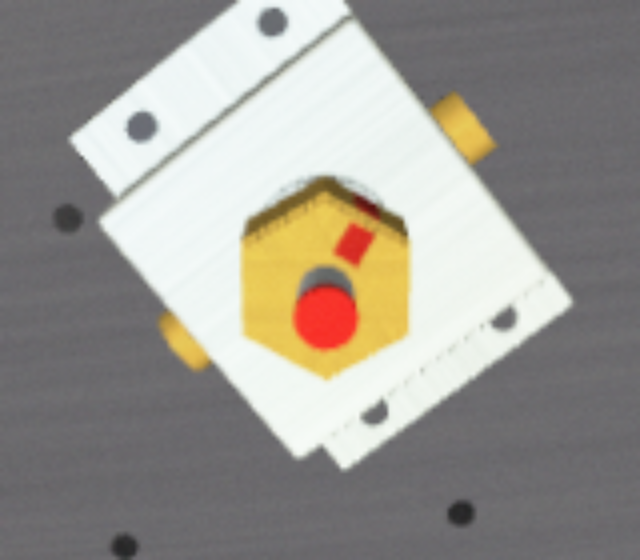

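```bash
python3 - <<'E'
from h import *
print(goto(read_state(),[.51,.15,.22],0))
E
```

```text
(array([-3.000e-04, -3.214e-01, -1.950e-02]), np.float64(-0.0178))
```

play_rows:
  motion:
    - [0, -0.0536, -0.004, 0, 85]
    - [0, -0.0536, -0.004, 0, 85]
    - [0, -0.0536, -0.004, 0, 85]
    - [0, -0.0536, -0.004, 0, 85]
    - [0, -0.0536, -0.004, 0, 85]

```text
time: 7.82
tool_pos: [0.5017, 0.0988, 0.2166]
tcp_rot: [3.136, -0.176, -0.006]
wrist_force: [0.9, -0.4, 0.2]
width: 0.995
```

play_rows:
  motion:
    - [0, -0.0536, 0, 0, 85]
    - [0, 0, 0, -0.0178, 85]
    - [0, 0, 0, 0, 85]

```text
time: 8.2
tool_pos: [0.5077, 0.1509, 0.2164]
tcp_rot: [3.141, 0.001, -0.006]
wrist_force: [-0.7, -0.5, -0.6]
width: 0.998
```

```bash
python3 st.py; python3 - <<'E'
from h import *
import pickle
s=read_state();i=camera_info("wrist");im=read_camera("wrist")
pickle.dump((s,i,im),open("w3.pkl","wb"))
cv2.imwrite("pics/w3.png",im[:,:,::-1])
I=im.astype(int)
m=(I.min(2)>135)&(np.ptp(I,axis=2)<40)
for c,a,mm in blobs(m,300):
    P=np.argwhere(mm)[:,::-1];W=np.array([onz("wrist",*q,.035,i) for q in P])
    print(c,a,W.min(0).round(4),W.max(0).round(4))
    for x in np.arange(.40,.63,.01):
        k=abs(W[:,0]-x)<.0012
        if k.any():print(round(x,3),W[k,1].min().round(4),W[k,1].max().round(4),end="; ")
    print()
b=(I[...,2]>120)&(I[...,0]<80)&(I[...,1]<150)
for c,a,mm in blobs(b,40):
    P=np.argwhere(mm)[:,::-1];W=np.array([onz("wrist",*q,.026,i) for q in P]);print(c,a,W.mean(0).round(4),W.min(0).round(4),W.max(0).round(4))
E
```

```text
[0.5077 0.1509 0.2164] yaw 0.02 F [-0.65 -0.48 -0.63] T [-0.019  0.009 -0.045] w 85.2 t 8.2 q [ 0.24  0.    1.93 -0.    1.22  1.81]
[276.7, 170.2] 4195 [0.394  0.1241] [0.6187 0.1831]
0.4 0.1514 0.1728; 0.41 0.1514 0.1737; 0.42 0.1536 0.1701; 0.43 0.1536 0.1689; 0.44 0.1525 0.1687; 0.45 0.1525 0.1685; 0.46 0.1515 0.1673; 0.47 0.1525 0.1672; 0.48 0.1515 0.166; 0.49 0.1515 0.1659; 0.5 0.1505 0.1658; 0.51 0.1505 0.1647; 0.52 0.1495 0.1646; 0.53 0.1495 0.1645; 0.54 0.1485 0.1635; 0.55 0.1466 0.1634; 0.56 0.1367 0.1723; 0.57 0.1269 0.1831; 0.58 0.126 0.183; 0.59 0.1251 0.1829; 0.6 0.1251 0.1819; 0.61 0.1242 0.1819; 
[514.6, 208.2] 3770 [ 0.4148 -0.2127] [ 0.5469 -0.0802]
0.42 -0.1675 -0.1334; 0.43 -0.1842 -0.1287; 0.44 -0.1962 -0.1207; 0.45 -0.178 -0.1327; 0.46 -0.169 -0.1242; 0.47 -0.1702 -0.1034; 0.48 -0.1732 -0.0964; 0.49 -0.2089 -0.0913; 0.5 -0.2014 -0.0864; 0.51 -0.1968 -0.0802; 0.52 -0.1901 -0.0956; 0.53 -0.1582 -0.1119; 0.54 -0.1505 -0.1289; 
[283.1, 118.6] 60 [0.5779 0.1504] [0.5764 0.1364] [0.5795 0.1697]
[314.0, 122.5] 126 [0.5741 0.1191] [0.5684 0.114 ] [0.5808 0.1242]
[174.5, 176.9] 134 [0.5189 0.2671] [0.5141 0.2458] [0.5228 0.2952]
[261.8, 217.8] 117 [0.4733 0.173 ] [0.4663 0.1674] [0.482  0.1782]
[302.1, 216.6] 433 [0.4746 0.1299] [0.4675 0.1094] [0.4809 0.1504]
[178.0, 237.0] 194 [0.4502 0.2691] [0.4457 0.247 ] [0.4566 0.2964]
```

View pics/w3.png

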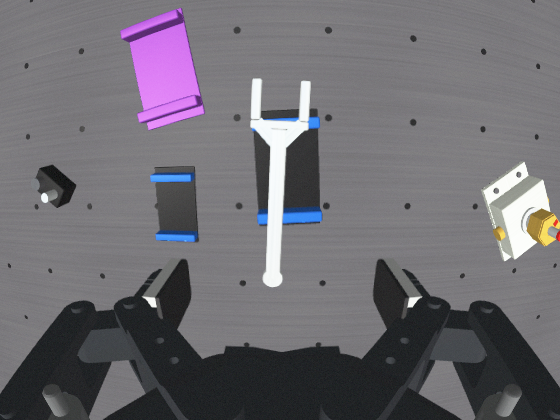

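play_rows:
  motion:
    - [0.0073, -0.0064, 0.05, 0.0072, 60]
    - [0, 0, 0.05, 0, 60]
    - [0, 0, 0.05, 0, 60]
    - [0, 0, 0.035, 0, 60]
    - [0, 0, 0.0195, 0, 60]
  squeeze: 40

```text
time: 8.88
tool_pos: [0.5139, 0.1551, 0.011]
tcp_rot: [3.139, -0.077, -0.008]
wrist_force: [0.0, 0.8, -0.2]
width: 0.703
```

play_rows:
  motion:
    - [0, 0, 0, 0, 40]
    - [0, 0, 0, 0, 25]
    - [0, 0, 0, 0, 12]
    - [0, 0, 0, 0, 10]
    - [0, 0, 0, 0, 10]

```text
time: 9.5
tool_pos: [0.5176, 0.157, 0.0155]
tcp_rot: [-3.14, 0.071, -0.004]
wrist_force: [-0.1, -2.2, 6.5]
width: 0.177
```

```bash
python3 st.py
```

```text
[0.5176 0.157  0.0155] yaw -2.6 F [-0.07 -2.15  6.46] T [-0.262  0.024  0.009] w 15.1 t 9.5 q [ 0.25  0.25  2.07 -0.    0.82  1.87]
```

play_rows:
  motion:
    - [0, 0, 0, 0, 10]
    - [0, 0, -0.01, 0, 10]
    - [0, 0, -0.03, 0, 10]
    - [0, 0, -0.03, 0, 10]
    - [0, 0, -0.03, 0, 10]
  squeeze: 80

```text
time: 10.12
tool_pos: [0.5155, 0.1568, 0.1148]
tcp_rot: [3.141, -0.071, -0.002]
wrist_force: [-0.0, -0.5, -1.0]
width: 0.163
```

play_rows:
  motion:
    - [0.0183, 0.0482, 0, 0, 10]
    - [0.0183, 0.0482, 0, 0, 10]
    - [0.0183, 0.0482, 0, 0, 10]
    - [0.0183, 0.0482, 0, 0, 10]
    - [0.0183, 0.0482, 0, 0, 10]

```text
time: 10.75
tool_pos: [0.5966, -0.0893, 0.114]
tcp_rot: [-3.14, 0.071, 0.001]
wrist_force: [0.5, 0.4, -2.2]
width: 0.164
```

play_rows:
  motion:
    - [0.0183, 0.0482, 0, 0, 10]
    - [0.0183, 0.0482, 0, 0, 10]
    - [0, 0, 0, -0.02, 10]
    - [0, 0, 0, -0.0288, 10]
    - [0, 0, 0, -0.0288, 10]

```text
time: 11.38
tool_pos: [0.6283, -0.1859, 0.1135]
tcp_rot: [-3.062, -0.697, 0.002]
wrist_force: [-0.2, 0.5, -1.5]
width: 0.163
```

play_rows:
  motion:
    - [0, 0, 0, -0.0288, 10]
    - [0, 0, 0, -0.0288, 10]
    - [0, 0, 0, -0.0288, 10]
    - [0, 0, 0, -0.0288, 10]
    - [0, 0, 0, -0.0288, 10]

```text
time: 12.0
tool_pos: [0.6284, -0.1855, 0.1137]
tcp_rot: [-2.448, -1.966, 0.001]
wrist_force: [-0.0, 0.8, -2.6]
width: 0.164
```

play_rows:
  motion:
    - [0, 0, 0, -0.0288, 10]
    - [0, 0, 0, -0.0288, 10]
    - [0, 0, 0, -0.0288, 10]
    - [0, 0, 0, -0.0288, 10]
    - [0, 0, 0, -0.0288, 10]

```text
time: 12.62
tool_pos: [0.6284, -0.1855, 0.1137]
tcp_rot: [-1.343, -2.838, -0.0]
wrist_force: [0.3, -0.0, -2.4]
width: 0.163
```

play_rows:
  motion:
    - [0, 0, 0, -0.0288, 10]
    - [0, 0, 0, -0.0288, 10]
    - [0, 0, 0, -0.0288, 10]
    - [0, 0, 0, -0.0288, 10]
    - [0, 0, 0, 0, 10]

```text
time: 13.25
tool_pos: [0.6285, -0.1855, 0.1138]
tcp_rot: [-0.263, -3.129, -0.001]
wrist_force: [-0.4, -0.9, -2.2]
width: 0.167
```

```bash
python3 st.py; python3 - <<'E'
from h import *
import pickle
s=read_state();i=camera_info("wrist");im=read_camera("wrist")
pickle.dump((s,i,im),open("w4.pkl","wb"))
cv2.imwrite("pics/w4.png",im[:,:,::-1])
E
```

```text
[ 0.6285 -0.1855  0.1138] yaw 170.38 F [-0.36 -0.86 -2.17] T [0.066 0.022 0.072] w 14.3 t 13.25 q [-0.33  0.32  1.76  0.    1.06 -1.73]
```

View pics/w4.png

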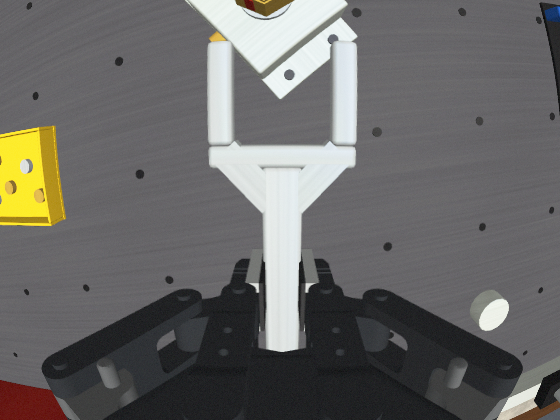

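```bash
python3 - <<'E'
from h import *
import pickle
from scipy.optimize import brentq
s,i,im=pickle.load(open("w4.pkl","rb"))
y,M=yaw(s)
def t(u,v,z):
    w=np.append(onz("wrist",u,v,z,i),z);return M.T@(w-s["tool_pos"])*1000
# left/right outer edges at mid rows & tips
I=im.astype(int);m=(I.min(2)>150)&(np.ptp(I,axis=2)<40)
for v in(60,90,120):
    r=np.where(m[v,195:375])[0]+195;print(v,r.min(),r.max(),r[r<282].max(),r[r>282].min())
f=lambda z:np.linalg.norm(t(208,90,z)-t(357,90,z))-58
z=brentq(f,.08,.2);print("ztop",z)
for zz in(z,.133):
    for p in((208,50),(232,50),(332,50),(357,50),(220,42),(344,42),(264,200),(301,200),(264,230),(301,230)):print(p,t(*p,zz).round(1))
E
```

```text
60 208 356 276 286
90 207 356 281 283
120 208 356 232 333
ztop 0.12932665211508196
(208, 50) [ 97.8 -27.8 -15.4]
(232, 50) [ 97.2 -18.3 -15.4]
(332, 50) [ 97.2  20.4 -15.4]
(357, 50) [ 97.8  30.3 -15.4]
(220, 42) [100.8 -23.  -15.4]
(344, 42) [100.8  25.2 -15.4]
(264, 200) [ 37.2  -6.2 -15.5]
(301, 200) [ 37.2   8.7 -15.5]
(264, 230) [ 24.5  -6.3 -15.5]
(301, 230) [ 24.5   8.9 -15.5]
(208, 50) [ 96.9 -27.  -19.1]
(232, 50) [ 96.3 -17.7 -19.1]
(332, 50) [ 96.4  19.8 -19.1]
(357, 50) [ 97.   29.5 -19.1]
(220, 42) [ 99.8 -22.3 -19.1]
(344, 42) [ 99.9  24.5 -19.1]
(264, 200) [ 38.1  -6.  -19.2]
(301, 200) [ 38.1   8.5 -19.2]
(264, 230) [ 25.7  -6.1 -19.2]
(301, 230) [ 25.7   8.7 -19.2]
```

```bash
python3 - <<'E'
from h import *
print(goto(read_state(),[.6299,-.1863,.0535],np.radians(173.8)))
E
```

```text
(array([-0.0014, -0.0004,  0.0603]), np.float64(-0.0097))
```

play_rows:
  motion:
    - [-0.0014, -0.0004, 0.03, -0.0097, 10]
    - [0, 0, 0.03, 0, 10]
    - [0.02, 0, 0, 0, 10]
    - [0.015, 0, 0, 0, 10]
    - [0, 0, 0, 0, 10]

```text
time: 13.92
tool_pos: [0.5948, -0.1828, 0.0545]
tcp_rot: [-0.167, -3.137, -0.0]
wrist_force: [1.1, -0.1, -1.5]
width: 0.163
```

```bash
python3 st.py; python3 - <<'E'
from h import *
import pickle
s=read_state();print("remain",goto(s,[.5553,-.1782,.0535],np.radians(173.8)))
im=read_camera("wrist");cv2.imwrite("pics/w5.png",cv2.resize(im[0:200,160:410,::-1],None,fx=3,fy=3))
E
```

```text
[ 0.5948 -0.1828  0.0545] yaw 173.89 F [ 1.13 -0.15 -1.47] T [-0.048 -0.05   0.015] w 13.9 t 13.925 q [-0.34  0.33  1.87  0.    0.94 -1.8 ]
remain (array([0.0398, 0.0004, 0.001 ]), np.float64(0.0002))
```

View pics/w5.png

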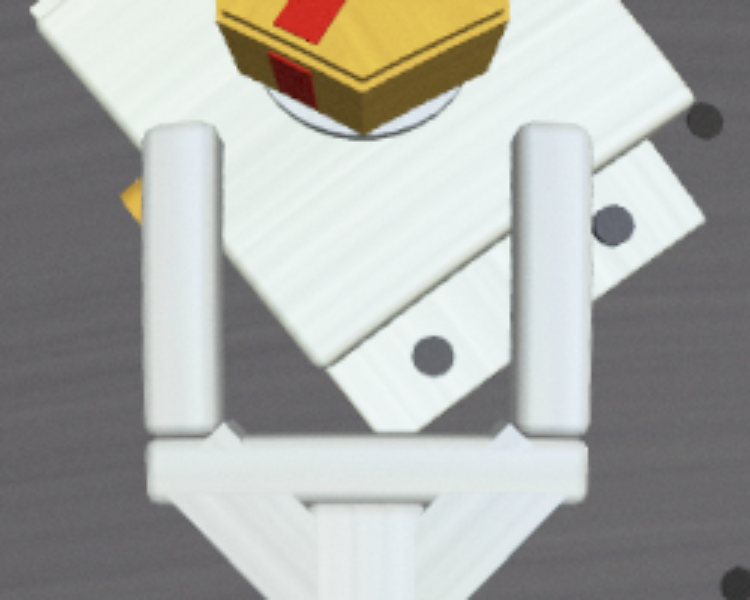

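play_rows:
  motion:
    - [0.01, 0.0002, 0, 0, 10]
    - [0.01, 0, 0, 0, 10]
    - [0.01, 0, 0, 0, 10]
    - [0.0095, 0, 0, 0, 10]
    - [0, 0, 0, 0, 10]

```text
time: 14.6
tool_pos: [0.5553, -0.1784, 0.054]
tcp_rot: [-0.165, -3.136, -0.0]
wrist_force: [0.1, -0.6, -2.4]
width: 0.163
```

```bash
python3 st.py
```

```text
[ 0.5553 -0.1784  0.054 ] yaw 173.97 F [ 0.07 -0.58 -2.44] T [-0.054 -0.044  0.017] w 13.9 t 14.6 q [-0.35  0.26  1.96 -0.    0.92 -1.82]
```

play_rows:
  motion:
    - [0.00016, -0.00515, 0, 0.01, 10]
    - [0.00016, -0.00515, 0, 0.01, 10]

```text
time: 14.85
tool_pos: [0.5553, -0.1894, 0.0545]
tcp_rot: [0.364, 3.119, -0.001]
wrist_force: [0.5, -2.1, -2.7]
width: 0.167
```

```bash
python3 st.py
```

```text
[ 0.5553 -0.1894  0.0545] yaw 166.7 F [ 0.55 -2.13 -2.69] T [-0.232 -0.044  0.166] w 14.2 t 14.85 q [-0.37  0.27  1.95 -0.    0.92 -1.71]
```

play_rows:
  motion:
    - [0.00016, -0.00515, 0, 0.01, 10]
    - [0.00016, -0.00515, 0, 0.01, 10]

```text
time: 15.1
tool_pos: [0.5521, -0.1989, 0.0543]
tcp_rot: [0.558, 3.091, -0.0]
wrist_force: [-0.2, 0.3, -2.0]
width: 0.164
```

```bash
python3 st.py;cat > look.py <<'E'
from nut import *
import sys,pickle
s=read_state();i=camera_info("wrist");im=read_camera("wrist")
c,a,w,rb=nutfit(im,i,[.474,-.1693]);print("nut",c.round(1),a,np.round(w,1),"tool yaw",np.degrees(yaw(s)[0]))
for q,n in rb:print(n,np.degrees(np.arctan2(*(q*1000-c)[::-1])).round(1))
cv2.imwrite(sys.argv[1],cv2.resize(im[0:200,160:410,::-1],None,fx=3,fy=3))
E
python3 look.py pics/w6.png
```

```text
[ 0.5521 -0.1989  0.0543] yaw 159.53 F [-0.18  0.27 -2.04] T [0.064 0.024 0.465] w 14.0 t 15.1 q [-0.39  0.27  1.95 -0.    0.92 -1.6 ]
nut [ 472.7 -169.4] 20.25 [35.  35.  34.9] tool yaw 159.53418487375816
1418 163.0
357 -40.6
```

play_rows:
  motion:
    - [0.00101, -0.01283, 0, 0.025, 10]
    - [0.00101, -0.01283, 0, 0.025, 10]
    - [0.00101, -0.01283, 0, 0.025, 10]

```text
time: 15.52
tool_pos: [0.5307, -0.2315, 0.0545]
tcp_rot: [1.266, 2.874, -0.002]
wrist_force: [-1.1, -1.7, -2.2]
width: 0.164
```

```bash
python3 st.py; python3 look.py pics/w7.png
```

```text
[ 0.5307 -0.2315  0.0545] yaw 132.46 F [-1.06 -1.72 -2.24] T [-0.3    0.155  0.611] w 14.0 t 15.525 q [-0.45  0.25  1.97 -0.    0.92 -1.19]
nut [ 472.7 -169.5] 53.5 [35.1 35.  35. ] tool yaw 132.45631246626206
1414 138.1
355 -67.4
```

play_rows:
  motion:
    - [0.00101, -0.01283, 0, 0.025, 10]
    - [0.00101, -0.01283, 0, 0.025, 10]
    - [0.00101, -0.01283, 0, 0.025, 10]

```text
time: 15.95
tool_pos: [0.4971, -0.2508, 0.0547]
tcp_rot: [1.898, 2.5, -0.004]
wrist_force: [-1.9, -5.5, -2.2]
width: 0.166
```

```bash
python3 st.py
```

```text
[ 0.4971 -0.2508  0.0547] yaw 105.61 F [-1.94 -5.48 -2.23] T [-0.863  0.331  0.754] w 14.2 t 15.95 q [-0.51  0.22  2.02 -0.    0.91 -0.78]
```

play_rows:
  motion:
    - [0.00101, -0.01283, 0, 0.025, 10]
    - [0.00101, -0.01283, 0, 0.025, 10]
    - [0.00045, -0.00857, 0, 0.0167, 10]

```text
time: 16.32
tool_pos: [0.4623, -0.2534, 0.0547]
tcp_rot: [2.375, 2.052, -0.005]
wrist_force: [-3.2, -8.1, -1.8]
width: 0.164
```

```bash
python3 st.py; python3 look.py pics/w8.png
```

```text
[ 0.4623 -0.2534  0.0547] yaw 81.67 F [-3.25 -8.15 -1.8 ] T [-1.252  0.589  0.67 ] w 14.0 t 16.325 q [-0.55  0.17  2.08 -0.01  0.89 -0.4 ]
nut [ 472.4 -169.6] 3.5 [35.1 35.  35. ] tool yaw 81.67266700778443
1413 88.8
355 -117.4
```

play_rows:
  motion:
    - [-0.0002, -0.0067, 0, 0.013, 10]
    - [0.0002, -0.0067, 0, 0.013, 10]
    - [0, 0, 0, 0, 10]

```text
time: 16.75
tool_pos: [0.4486, -0.2504, 0.0544]
tcp_rot: [2.532, 1.856, -0.005]
wrist_force: [-5.7, -7.3, -1.8]
width: 0.161
```

```bash
python3 st.py; python3 look.py pics/w9.png
```

```text
[ 0.4486 -0.2504  0.0544] yaw 72.47 F [-5.72 -7.28 -1.8 ] T [-1.182  0.878  0.456] w 13.8 t 16.75 q [-0.55  0.14  2.11 -0.01  0.89 -0.25]
nut [ 472.3 -169.6] 53.5 [34.9 34.9 35.1] tool yaw 72.47291208088495
1418 78.2
359 -127.3
```

play_rows:
  motion:
    - [-0.001, 0, 0, 0, 10]
    - [0.00025, 0.00643, 0, -0.0125, 10]
    - [0.00025, 0.00643, 0, -0.0125, 10]
    - [0, 0, 0, 0, 10]

```text
time: 17.3
tool_pos: [0.4614, -0.252, 0.0538]
tcp_rot: [-2.382, -2.046, 0.001]
wrist_force: [-3.1, -0.7, -1.3]
width: 0.163
```

```bash
python3 st.py; python3 look.py pics/w10.png
```

```text
[ 0.4614 -0.252   0.0538] yaw 81.32 F [-3.11 -0.7  -1.33] T [0.037 0.383 0.238] w 13.9 t 17.3 q [-0.55  0.17  2.08 -0.    0.9  -0.4 ]
nut [ 472.3 -169.6] 54.0 [35.  34.9 34.9] tool yaw 81.31957586801018
1428 87.5
349 -126.5
```

play_rows:
  motion:
    - [0, 0.0024, 0, -0.0055, 10]
    - [-0.005, 0, 0, 0, 10]
    - [-0.015, 0, 0, 0, 10]
    - [-0.02, 0, 0, 0, 10]
    - [-0.025, 0, 0, 0, 10]

```text
time: 17.98
tool_pos: [0.4571, -0.3198, 0.0547]
tcp_rot: [2.348, 2.083, 0.001]
wrist_force: [-0.9, 0.4, -2.2]
width: 0.165
```

```bash
python3 st.py; python3 look.py pics/w11.png; python3 - <<'E'
from h import *
print(goto(read_state(),[.5176,.157,.13],np.radians(-2.6)))
E
```

```text
[ 0.4571 -0.3198  0.0547] yaw 83.16 F [-0.92  0.36 -2.19] T [ 0.015 -0.006  0.   ] w 14.1 t 17.975 q [-0.66  0.22  2.01 -0.    0.91 -0.54]
(array([ 0.4836,  0.0025, -0.0768]), np.float64(0.2381))Traceback (most recent call last):
  File "look.py", line 4, in <module>
    c,a,w,rb=nutfit(im,i,[.474,-.1693]);print("nut",c.round(1),a,np.round(w,1),"tool yaw",np.degrees(yaw(s)[0]))
             ~~~~~~^^^^^^^^^^^^^^^^^^^^
  File "nut.py", line 7, in nutfit
    bl=max(blobs(cv2.morphologyEx(top.astype(np.uint8),cv2.MORPH_OPEN,np.ones((3,3)))),key=lambda t:t[1])
ValueError: max() iterable argument is empty
```

play_rows:
  motion:
    - [0, 0, -0.05, 0, 10]
    - [0, 0, -0.05, 0, 10]
    - [0, 0, 0, 0.0265, 10]
    - [0, 0, 0, 0.0265, 10]
    - [0, 0, 0, 0.0265, 10]

```text
time: 18.65
tool_pos: [0.4569, -0.3192, 0.155]
tcp_rot: [2.795, 1.429, 0.002]
wrist_force: [0.7, -0.6, -1.6]
width: 0.162
```

play_rows:
  motion:
    - [0, 0, 0, 0.0265, 10]
    - [0, 0, 0, 0.0265, 10]
    - [0, 0, 0, 0.0265, 10]
    - [0, 0, 0, 0.0265, 10]
    - [0, 0, 0, 0.0265, 10]

```text
time: 19.27
tool_pos: [0.4568, -0.3192, 0.1547]
tcp_rot: [3.135, 0.177, 0.002]
wrist_force: [-0.0, 0.2, -1.7]
width: 0.163
```

play_rows:
  motion:
    - [0, 0, 0, 0.0265, 10]
    - [0.0043, -0.0532, 0, 0, 10]
    - [0.0043, -0.0532, 0, 0, 10]
    - [0.0043, -0.0532, 0, 0, 10]
    - [0.0043, -0.0532, 0, 0, 10]

```text
time: 19.9
tool_pos: [0.4848, -0.1055, 0.1549]
tcp_rot: [3.14, -0.076, 0.004]
wrist_force: [0.4, 1.0, -1.4]
width: 0.167
```

play_rows:
  motion:
    - [0.0043, -0.0532, 0, 0, 10]
    - [0.0043, -0.0532, 0, 0, 10]
    - [0.0043, -0.0532, 0, 0, 10]
    - [0.0043, -0.0532, 0, 0, 10]
    - [0.0043, -0.0532, 0, 0, 10]

```text
time: 20.52
tool_pos: [0.5192, 0.1601, 0.1549]
tcp_rot: [-3.14, 0.075, -0.004]
wrist_force: [0.9, 0.0, -2.1]
width: 0.161
```

play_rows:
  motion:
    - [0, 0, 0, 0, 10]

```text
time: 20.65
tool_pos: [0.5193, 0.1618, 0.155]
tcp_rot: [-3.139, 0.068, -0.004]
wrist_force: [-0.5, -0.8, -2.3]
width: 0.166
```

```bash
python3 st.py; python3 - <<'E'
from h import *
print(goto(read_state(),[.522,.152,.0155],np.radians(-1)))
im=read_camera("wrist");cv2.imwrite("pics/w12.png",im[:,:,::-1])
E
```

```text
[0.5193 0.1618 0.155 ] yaw -2.48 F [-0.47 -0.81 -2.3 ] T [ 0.001 -0.022  0.013] w 14.2 t 20.65 q [0.26 0.08 1.97 0.   1.09 1.87]
(array([0.0028, 0.0099, 0.1395]), np.float64(-0.0041))
```

View pics/w12.png

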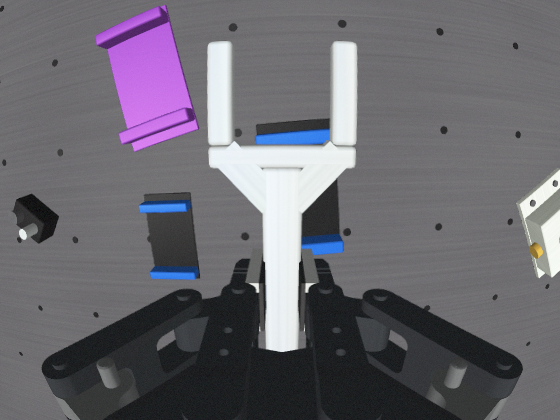

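play_rows:
  motion:
    - [0.0058, 0.0126, 0.03, -0.003, 10]
    - [0, 0, 0.045, 0, 10]
    - [0, 0, 0.04, 0, 10]
    - [0, 0, 0.0195, 0, 10]
    - [0, 0, 0.002, 0, 10]

```text
time: 21.32
tool_pos: [0.5226, 0.144, 0.0166]
tcp_rot: [3.14, -0.047, -0.002]
wrist_force: [-0.4, -0.1, -2.4]
width: 0.162
```

```bash
python3 st.py
```

```text
[0.5226 0.144  0.0166] yaw -1.73 F [-0.4  -0.12 -2.39] T [-0.012  0.019  0.027] w 13.8 t 21.325 q [ 0.22  0.25  2.06 -0.    0.83  1.82]
```

play_rows:
  motion:
    - [0, 0, 0.0015, 0, 10]
    - [0, 0, 0, 0, 10]

```text
time: 21.58
tool_pos: [0.5234, 0.1457, 0.017]
tcp_rot: [-3.141, 0.045, -0.002]
wrist_force: [0.3, -0.2, -2.6]
width: 0.163
```

```bash
python3 st.py
```

```text
[0.5234 0.1457 0.017 ] yaw -1.64 F [ 0.32 -0.24 -2.6 ] T [-0.016 -0.015  0.01 ] w 13.9 t 21.575 q [ 0.23  0.25  2.06 -0.    0.83  1.83]
```

play_rows:
  motion:
    - [0, 0, 0.0015, 0, 10]
    - [0, 0, 0, 0, 10]

```text
time: 21.82
tool_pos: [0.5235, 0.1461, 0.0157]
tcp_rot: [3.141, -0.043, 0.002]
wrist_force: [0.1, -2.0, 3.0]
width: 0.167
```

play_rows:
  motion:
    - [0, 0, 0.001, 0, 10]
    - [0, 0, 0, 0, 10]

```text
time: 22.08
tool_pos: [0.5235, 0.1461, 0.0156]
tcp_rot: [3.141, -0.043, 0.002]
wrist_force: [-3.4, -2.9, 11.2]
width: 0.167
```

```bash
python3 st.py
```

```text
[0.5235 0.1461 0.0156] yaw -1.56 F [-3.4  -2.88 11.15] T [-0.431  0.615 -0.073] w 14.3 t 22.075 q [ 0.23  0.25  2.06 -0.    0.83  1.83]
```

play_rows:
  motion:
    - [0, 0, -0.0012, 0, 10]
    - [0, 0, 0, 0, 25]
    - [0, 0, 0, 0, 50]
    - [0, 0, 0, 0, 50]
    - [0, 0, -0.03, 0, 50]
  squeeze: 20

```text
time: 22.7
tool_pos: [0.5199, 0.1455, 0.0425]
tcp_rot: [3.14, -0.044, -0.01]
wrist_force: [-0.1, -0.2, -0.0]
width: 0.582
```

play_rows:
  motion:
    - [0, 0, -0.05, 0, 50]
    - [0, 0, -0.05, 0, 60]
    - [0, 0, -0.06, 0, 85]
    - [0, 0, 0, 0, 85]

```text
time: 23.2
tool_pos: [0.5269, 0.1472, 0.2116]
tcp_rot: [-3.138, 0.043, -0.019]
wrist_force: [-0.2, 0.5, -0.7]
width: 0.997
```

```bash
python3 st.py; python3 - <<'E'
from h import *
s=read_state();print(goto(s,[.4735,-.1695,.2035],np.radians(-6.4)))
im=read_camera("wrist");cv2.imwrite("pics/w13.png",im[:,:,::-1])
E
```

```text
[0.5269 0.1472 0.2116] yaw -1.59 F [-0.22  0.49 -0.65] T [ 0.026 -0.017  0.026] w 85.1 t 23.2 q [0.23 0.03 1.91 0.   1.19 1.83]
(array([-0.0447,  0.3181,  0.0066]), np.float64(0.0134))
```

View pics/w13.png

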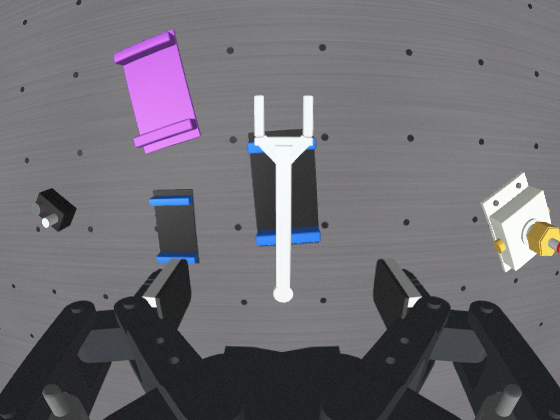

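Wrench lies centred across both blue bars (bars at rows 146 and 238, handle col ~284). One last check of the nut angle from the same viewpoint as before the wrench.

play_rows:
  motion:
    - [-0.0075, 0.053, 0, 0, 85]
    - [-0.0075, 0.053, 0, 0, 85]
    - [-0.0075, 0.053, 0, 0, 85]
    - [-0.0075, 0.053, 0, 0, 85]
    - [-0.0075, 0.053, 0, 0, 85]

```text
time: 23.88
tool_pos: [0.4761, -0.1188, 0.2027]
tcp_rot: [-3.14, 0.043, 0.005]
wrist_force: [-0.1, -0.4, -0.7]
width: 0.992
```

play_rows:
  motion:
    - [-0.0075, 0.053, 0.0066, 0, 85]
    - [0, 0, 0, 0.0134, 85]
    - [0, 0, 0, 0, 85]

```text
time: 24.25
tool_pos: [0.4674, -0.1706, 0.1961]
tcp_rot: [-3.135, 0.177, 0.006]
wrist_force: [0.6, 0.8, 0.4]
width: 0.995
```

```bash
python3 st.py; sed -i 's/^cv2.imwrite.*//' look.py; python3 look.py
```

```text
[ 0.4674 -0.1706  0.1961] yaw -6.47 F [0.64 0.77 0.45] T [-0.061 -0.011 -0.001] w 84.9 t 24.25 q [-0.4  -0.05  2.01  0.    1.18  1.28]
nut [ 473.2 -169.2] 54.25 [35.2 35.2 33.8] tool yaw -6.467005633503697
260 -165.3
```

```bash
python3 -c "
from workcell import *
print(finish_job())"
```

```text
the job is handed in; nothing more can be done
None
```

The nut is finger-tight plus a quarter turn, the wrench is back on the larger blue rest, and I handed the job in at about 24 s.

- **Finger-tightening:** I turned the nut about 74° clockwise with the fingers at the lowest grip, 20 N. I stopped when it resisted with the arm still, at a steady 0.21 N m. The reading at the end of that last step was about 0.47 N m, roughly the level where the nut starts to move past finger-tight. The fingers may therefore have forced it on by a trace. I saw no sign of that: the nut still lay in line with the fingers afterwards (24.0° in the camera, 23.6° from the gripper).
- **Wrench turn:** I fitted the wrench in one seating and took up its slack. I then turned until the camera showed a quarter turn, moved back inside the slack only, and slid it off. A last look from nearly the same viewpoint put the turn at 89.75°, and the closer view with the wrench on gave 90 to 90.5°. These differ by less than the half degree or so I can measure.
- **Final state:** The last wrist picture showed the wrench lying across both blue bars, centred, with the fingers clear. The wrist forces were then about zero. I did not take another full picture of the bench, but the bystanders seen in the wrist views had not visibly moved. Nothing showed that the tube had been pushed, though I had no direct reading of the force on it.

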